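Hang the ballast pail on the mould press lever

TASK

Hang the steel pail by its handle on the double hook at the end of the press lever, so that its weight draws the lever down and squeezes the cigar mould. The pail's weight is not known and the lever is springy: ease the load on gently and slowly, feeling for when the lever carries all of it before you let go, so that the lever never drops or springs (its hook never moving faster than 8 cm per second). Leave the pail hanging straight and still from both prongs, and leave the other things on the bench where they are.

Things in the scene. Friction and masses are not known exactly. Their poses are not given: they have to be found in the camera images.
- pail: The only pail with a handle: open steel pail, 80 mm wide at the foot, 100 mm at the rim, 70 mm high, an iron slug fixed inside; 0.28 to 0.84 kg, different each time. Its rigid handle is an upright frame of 10 mm round bar, 116 mm wide; its top bar runs level along the pail's y axis, centre line 150 mm above the foot (80 mm above the rim). Origin: centre of the underside, z up.
- bail (a point): Centre of the handle's top bar (10 mm round, about 106 mm clear between its uprights, along the pail's y axis).
- press: Fixed press: dark wooden base 240 x 180 x 30 mm with a wooden mould and two steel cheeks 270 mm high; origin at the centre of the base's underside. Its lever points along the press's -x axis, pivoting about a level axis along y at x = +60 mm, z = 245 mm, and ends in the double hook. Nothing of it stands higher than 310 mm.
- cradle (a point): 301 mm from the pivot, 276 mm up: where the handle bar's centre lies when seated, midway between two 8 mm prongs at y = +-38 mm. Each comes along -x from a crossbar 86 mm behind, level until 26 mm behind, dips 14 mm to a 22 mm long seat and turns up 17 mm in front, its end 25 mm above this point. The prongs must pass under the bar, over the pail's rim. Axes: x to the pivot, y along the bar, z up.
- lever (a joint): Lever angle in rad: 0 raised (sprung lightly against its upper stop, the arm then pointing 0.12 rad upward), positive as the hook end goes down, at most 0.4. Springy: a pail's weight takes it to about 0.05 to 0.3.
- pot: Bystander: open steel pot of the pail's size and shape (100 mm rim, 70 mm high) but without a handle. Origin: centre of the underside.
- mug: Bystander: steel mug, 76 mm across, 85 mm high, with a small side handle. Origin: centre of the underside.
- cup: Bystander: light plastic cup, 84 mm across, 100 mm high. Origin: centre of the underside.
- block: Bystander: wooden block 120 x 50 x 40 mm. Origin: centre of the underside.
- gauge: Bystander: flat wooden stick 30 x 130 x 8 mm lying on the 12 mm board under the hook. Origin: centre of the underside.

How it is judged:
By the outcome, as a careful person would: the job done as asked, in the order asked, and still so for the second after the job is handed in, with the robot touching nothing.
It also fails if it takes over 67 s, if anything falls off the work surface, if the arm or the gripper's body presses on something with over 40 N, if the wrist force passes 120 N, or if a joint passes its speed limit or range.

ROBOT

A 7-joint arm with a two-finger parallel gripper is mounted at the origin on the work surface. World frame = base frame: x ahead of the robot, y to its left, z up, the work surface at z = 0. Lengths are in mm, angles in rad, forces in N, time in s.
With the tool pointing down it reaches from about 425 to 800 mm from the base axis. Payload 8.3 kg.
Tool frame: the origin (TCP) lies midway between the tips of the shut fingers; the grasp point (between the pads) lies 19 mm behind it; z points along the fingers, y is the line along which they close (so a half turn about z gives the same grasp; the last joint's range is limited). The gripper opens to 85 mm and grips with 20 to 120 N. Pads are 22 mm wide; open, the fingers measure 114 mm over their backs; the gripper's body (76 mm by 85 mm) begins 54 mm behind the grasp point. The pads swing forward as they close: fully open they stand 13 mm farther back than shut.
Start: joints at [-1.189, 0.383, 0.016, 1.37, -0.006, 1.388, -0.046], TCP at [268.871, 564.191, 231.279] pointing down, gripper open.
Joint ranges: [-2.95, 2.95], [-0.25, 2.06], [-1.52, 1.56], [0.18, 2.33], [-1.44, 4.58], [0.02, 2.06], [-3.01, 3.01]. Speed limits (rad/s): [2.39, 2.39, 3.01, 3.01, 3.14, 3.14, 3.14].

INTERFACE

Orientations are given as a rotation vector (axis times angle).
In Python, from cell import manip gives the robot as it stands.
- The arm moves only by the shell command python3 -m crank 'ROWS' [FORCE]. ROWS is JSON, a list of rows, each a list of 5 numbers: the opening, from -1 (shut) to 1 (fully open), then the shift along the tool's x, y, z each as a share of 100 mm, from -1 to 1, then the turn about the tool's z as a share of 360 degrees, from -1 to 1. In form: [[claw, tx, ty, tz, spin], ...]. A call has 1 to 12 rows; each row is the pose to reach, as a shift and turn from the pose commanded when the call began, along the tool's axes at that moment, turning the shorter way round; what a row does not reach only later rows make up. A row lasts 1/10 s, in which the tool goes at most 50 mm and 8.59 degrees, less where a joint would pass 70% of its speed; a pose out of reach is approached as far as the arm can. A call with a number of a shift or a turn outside -1 to 1 is refused whole. A call with a gripper value outside its range is refused whole. The fingers move at their own pace and stop on an object; FORCE is the grip in N (left out, the last holds). Time passes only in rows, so rows that repeat a pose let the fingers close. It gives the time, the measured TCP pose, the force, the opening and the grip force at its end, in the units of the state.
- manip.get_obs(): the state, without advancing time (a new reading comes with each control period).
- manip.get_image(name): name is "scene" or "top"; returns a dict with "image" (480x640x3 uint8, red, green, blue), "range_z" (480x640 float32, mm along the optical axis (not along the pixel's ray), 0 where there is no reading), "fx", "fy", "cx", "cy" (pixels), "k1" (the pictures are not rectified: a ray, as slopes to the right and down, at radius r is drawn at 1 + k1 r^2 times it, then the intrinsics apply), "position" and "orientation" of the camera in the world. Camera axes: x right, y down, z forward; pixel columns grow to the right and rows downward; lengths in mm; the calibration is good to about 2 mm. A picture is of the moment at which its call begins.
- manip.sign_off(): hands the job in; it is judged then, once.
Trained networks look in the newest picture that a camera, given by its name, has taken for a name from the list of things; names that differ only in an ending like _2 or _b are one class to them, and where a whole thing is asked for, a point or a joint stands for the part that bears it (a point fixed in the world has none). Each returns a list of dicts, best first, with "conf" (0 to 1); they miss things now and then, are a little off and sometimes report something else, mostly with a low value. They report only what shows in the picture. A call takes as long as a camera call.
- manip.recognise(label, camera): "position" ([row, column] as shares, 0 to 1, of the picture: columns of its width, rows of its height, amid what is visible of it).
- manip.cut_out(label, camera): "mask" (480x640 bool, what is visible of it) and "position" ([row, column] as shares, 0 to 1, of the picture: columns of its width, rows of its height, amid what is visible of it).
The state is a dict: "time": time; "qpos": joint angles; "joint_velocities": joint speeds; "joint_torque": joint torques, N m; "position": TCP position; "orientation": TCP orientation; "force": force on the tool from outside, world axes, zero at the start; "ft_torque": the same for the moment, N m; "opening": finger opening in mm; "finger_force": force on a finger pad.
Only numpy, scipy, OpenCV 4.12 (cv2) and the standard library are available. Lean on these libraries where they do the work, as an engineer would, in place of code of your own. Each camera call takes 0.05 s, during which the arm holds its last target. There are 200 camera calls.

## Working session

There is one attempt and no reset: what is moved stays moved. The work goes in short steps, Python scripts to look and compute and a shell command to move; the robot and the scene stay as the last step left them, time stands still between calls to the robot, and variables do not carry over. Pictures are saved under pics/ and viewed, at most 10 in all, crops included, and the job is handed in when it is done.

```bash
mkdir -p pics; ls
cat > h.py <<'E'
import numpy as np, cv2
from cell import manip
from scipy.spatial.transform import Rotation as R
def Rm(o): 
    o=np.array(o,float)
    return o if o.shape==(3,3) else R.from_rotvec(o).as_matrix()
def cloud(im):
    K=np.array([[im["fx"],0,im["cx"]],[0,im["fy"],im["cy"]],[0,0,1]])
    v,u=np.mgrid[0:480,0:640]
    d=np.stack([(u-im["cx"])/im["fx"],(v-im["cy"])/im["fy"]],-1)
    s=d.copy()
    for _ in range(15): s=d/(1+im["k1"]*(s**2).sum(-1,keepdims=True))
    z=im["range_z"][...,None]
    P=np.concatenate([s*z,z],-1)@Rm(im["orientation"]).T+np.array(im["position"])
    P[im["range_z"]<=0]=np.nan
    return P
E
python3 - <<'E'
from h import *
print(manip.get_obs())
for c in("scene","top"):
    im=manip.get_image(c); print(c,im["position"],im["orientation"],im["fx"],im["k1"])
    cv2.imwrite(f"pics/{c}0.png",im["image"][...,::-1]); P=cloud(im); np.save(f"{c}0.npy",P)
    for n in("pail","bail","press","cradle","lever","pot","mug","cup","block","gauge"):
        for r in manip.cut_out(n,c)[:2]:
            if r["conf"]<.3: continue
            Q=P[r["mask"]]; Q=Q[~np.isnan(Q[:,0])]
            if len(Q): print(n,round(r["conf"],2),np.round(np.array(r["position"])*[480,640]),len(Q),np.round(np.percentile(Q,[3,50,97],axis=0)).tolist())
E
```

```text
pics
{'time': 0.0, 'qpos': array([-1.18888013,  0.38423425,  0.01639285,  1.37115398, -0.00629967,
        1.38820829, -0.04648511]), 'joint_velocities': array([-0.00049559, -0.00085901,  0.00083967, -0.00031845,  0.00011314,
       -0.00083474,  0.00035672]), 'joint_torque': array([-7.56386817e-04, -6.27619600e+01,  8.43907725e-01, -3.71809208e+01,
        1.64315023e-02,  1.46752317e-02,  1.11623316e-05]), 'position': array([268.69306293, 563.73568807, 230.28153833]), 'orientation': array([-6.92789612e-01, -3.06385257e+00,  3.00784538e-03]), 'force': array([-0.28832387,  0.65467926,  0.0413567 ]), 'ft_torque': array([ 0.04075971,  0.01788387, -0.00063659]), 'finger_force': 0.0, 'opening': 85.61712487920047}
scene [1.63970300e+03 9.54267605e-01 8.53813572e+02] [-1.62294359 -1.57976501  0.8500906 ] 600.3879349957977 -0.1799691503964828
pail 0.7 [292. 145.] 2146 [[459.0, -394.0, 1.0], [591.0, -345.0, 51.0], [639.0, -302.0, 155.0]]
bail 0.84 [295. 144.] 2107 [[524.0, -390.0, 4.0], [593.0, -344.0, 53.0], [639.0, -302.0, 155.0]]
press 0.86 [283. 410.] 12722 [[549.0, 50.0, 8.0], [630.0, 2
[... 1359 characters left out ...]
606.0, 169.0, 270.0], [666.0, 336.0, 281.0]]
lever 0.9 [220. 259.] 2645 [[584.0, 6.0, 1.0], [607.0, 159.0, 270.0], [685.0, 339.0, 282.0]]
pot 0.55 [294. 412.] 1511 [[407.0, -191.0, 5.0], [447.0, -152.0, 35.0], [491.0, -108.0, 71.0]]
mug 0.68 [194. 432.] 1285 [[623.0, -243.0, 0.0], [684.0, -218.0, 29.0], [719.0, -172.0, 86.0]]
mug 0.51 [313. 242.] 1227 [[386.0, 186.0, 0.0], [418.0, 234.0, 29.0], [456.0, 261.0, 101.0]]
cup 0.83 [310. 240.] 1171 [[386.0, 186.0, 1.0], [418.0, 234.0, 30.0], [456.0, 261.0, 101.0]]
block 0.59 [291. 160.] 1348 [[412.0, 385.0, 3.0], [466.0, 424.0, 39.0], [520.0, 467.0, 43.0]]
gauge 0.83 [229. 353.] 581 [[584.0, -77.0, 13.0], [602.0, -29.0, 20.0], [629.0, 37.0, 24.0]]
```

View pics/scene0.png

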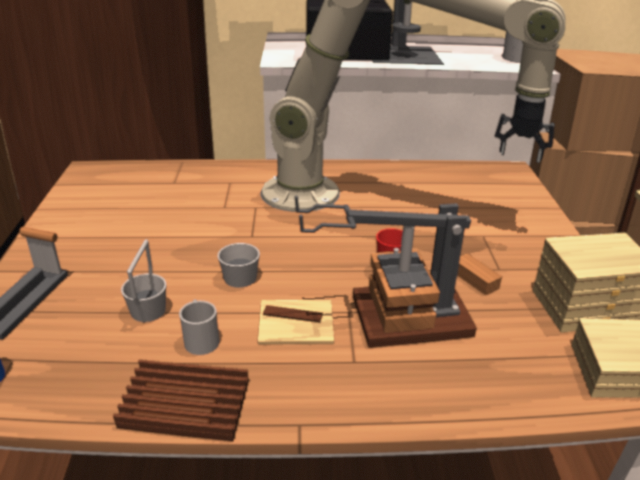

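View pics/top0.png

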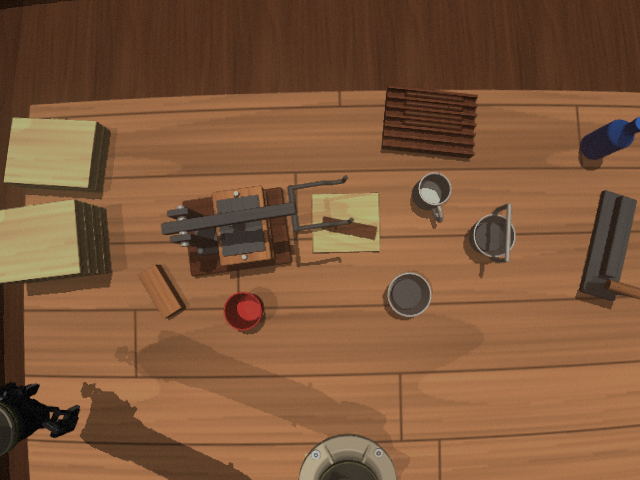

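Run:
```python
from h import *
print(Rm(manip.get_obs()["orientation"]).round(3))
def fit(Q):
    c=Q[:,:2].mean(0); w,v=np.linalg.eigh(np.cov(Q[:,:2].T)); a=v[:,1]; p=(Q[:,:2]-c)@a
    return len(Q),Q.mean(0).round(1),"ang",round(np.degrees(np.arctan2(a[1],a[0])),1),"ext",np.percentile(p,[1,99]).round(1),(c+a*np.percentile(p,[1,99]).mean()).round(1)
def box(P,b):
    Q=P.reshape(-1,3); Q=Q[~np.isnan(Q[:,0])]
    for i in range(3): Q=Q[(Q[:,i]>b[i][0])&(Q[:,i]<b[i][1])]
    return Q
for c in("top","scene"):
    P=np.load(c+"0.npy")
    print(c,"bar",fit(box(P,[(480,680),(-430,-260),(143,165)])))
    r=box(P,[(500,660),(-410,-280),(60,78)]); A=np.c_[2*r[:,:2],np.ones(len(r))]; s=np.linalg.lstsq(A,(r[:,:2]**2).sum(1),rcond=None)[0]; print("rim",len(r),s[:2].round(1),np.sqrt(s[2]+s[0]**2+s[1]**2).round(1))
    for y in range(-30,330,15):
        q=box(P,[(540,700),(y,y+15),(225,320)])
        if len(q): print(y,len(q),np.percentile(q,[2,50,98],axis=0).round(0)[:,[0,2]].tolist())
    print("base",fit(box(P,[(480,730),(20,380),(25,35)])))
```

```text
[[-0.903  0.43  -0.   ]
 [ 0.43   0.903 -0.   ]
 [ 0.    -0.    -1.   ]]
top bar (249, array([ 575.7, -344.6,  153. ]), 'ang', np.float64(175.0), 'ext', array([-61.1,  60.8]), array([ 575.8, -344.6]))
rim 324 [ 576.6 -344.8] 47.6
-15 32 [[591.0, 269.0], [593.0, 298.0], [670.0, 303.0]]
0 81 [[590.0, 267.0], [666.0, 271.0], [673.0, 304.0]]
15 77 [[588.0, 264.0], [663.0, 271.0], [671.0, 279.0]]
30 69 [[586.0, 274.0], [593.0, 280.0], [669.0, 283.0]]
45 72 [[584.0, 275.0], [625.0, 279.0], [668.0, 282.0]]
60 72 [[582.0, 273.0], [624.0, 277.0], [666.0, 281.0]]
75 103 [[580.0, 271.0], [595.0, 275.0], [664.0, 278.0]]
90 310 [[581.0, 270.0], [624.0, 276.0], [662.0, 283.0]]
105 110 [[607.0, 267.0], [617.0, 279.0], [630.0, 281.0]]
120 107 [[605.0, 265.0], [615.0, 277.0], [627.0, 280.0]]
135 107 [[604.0, 261.0], [614.0, 275.0], [625.0, 278.0]]
150 106 [[602.0, 257.0], [612.0, 273.0], [624.0, 277.0]]
165 106 [[600.0, 258.0], [610.0, 272.0], [623.0, 275.0]]
180 107 [[599.0, 256.0], [608.0, 270.0], [620.0, 273.0]]
195 105 [[597.0, 251.0], [607.0, 268.0], [618.0, 271.0]]
210 116 [[595.0, 230.0], [604
[... 1422 characters left out ...]
.0, 275.0]]
180 101 [[603.0, 253.0], [621.0, 268.0], [626.0, 274.0]]
195 117 [[603.0, 229.0], [619.0, 262.0], [624.0, 272.0]]
210 174 [[601.0, 226.0], [618.0, 252.0], [623.0, 270.0]]
225 114 [[600.0, 229.0], [616.0, 261.0], [621.0, 269.0]]
240 98 [[599.0, 243.0], [614.0, 260.0], [619.0, 267.0]]
255 99 [[596.0, 243.0], [612.0, 258.0], [618.0, 265.0]]
270 94 [[594.0, 241.0], [610.0, 257.0], [616.0, 264.0]]
285 249 [[572.0, 228.0], [611.0, 258.0], [631.0, 273.0]]
300 254 [[572.0, 227.0], [627.0, 259.0], [636.0, 273.0]]
315 190 [[572.0, 227.0], [625.0, 258.0], [636.0, 273.0]]
base (2056, array([647. , 235.6,  30.7]), 'ang', np.float64(81.1), 'ext', array([-122.5,  137.3]), array([648.2, 242.8]))
```

The scene view shows the pail at about (145, 295), the press at (410, 285), its hook prongs ending near (300, 205–225), and the gauge on the board at (290, 314). The top view shows the pail at (495, 237), with the bar upright at column 508. The lever runs from (165, 228) to prong tips at (345, 180) and (352, 220). The networks' positions agree with both pictures. Next I'll work out the hook frame.

Run:
```python
from h import *
def sel(P,b):
    Q=P.reshape(-1,3); Q=Q[~np.isnan(Q[:,0])]
    for i in range(3): Q=Q[(Q[:,i]>b[i][0])&(Q[:,i]<b[i][1])]
    return Q
for c in("top","scene"):
    P=np.load(c+"0.npy")
    for nm,xb in(("near",(575,604)),("far",(655,685))):
        q=sel(P,[xb,(-25,85),(262,310)]); m=np.polyfit(q[:,1],q[:,0],1); print(c,nm,m.round(3),"x at y=10",np.polyval(m,10).round(1))
    q=sel(P,[(590,640),(120,260),(255,290)]); m=np.polyfit(q[:,1],q[:,0],1); print("arm",m.round(3),np.polyval(m,10).round(1))
    d=np.array([.113,-.9936])  # lever direction
    q=sel(P,[(575,690),(-40,120),(255,310)]); s=(q[:,:2]-[630,10])@d; t=(q[:,:2]-[630,10])@np.array([.9936,.113])
    for lo in range(-100,40,5):
        r=""
        for side in(-1,1):
            k=(s>=lo)&(s<lo+5)&(side*t>25)&(side*t<55)
            if k.sum(): r+=f" | {side} n{k.sum()} z {np.percentile(q[k,2],[5,50,95]).round(0)} t {np.percentile(t[k],[5,50,95]).round(0)}"
        print(lo,r)
```

```text
top near [-1.17000e-01  5.93317e+02] x at y=10 592.2
top far [-1.12000e-01  6.69413e+02] x at y=10 668.3
arm [-1.10000e-01  6.29533e+02] 628.4
-100 
-95  | -1 n10 z [272. 273. 275.] t [-41. -33. -26.] | 1 n11 z [271. 274. 276.] t [28. 33. 41.]
-90  | -1 n28 z [274. 276. 277.] t [-42. -35. -26.] | 1 n28 z [273. 276. 279.] t [26. 35. 42.]
-85  | -1 n26 z [272. 274. 277.] t [-41. -34. -27.] | 1 n25 z [270. 274. 277.] t [26. 33. 42.]
-80  | -1 n14 z [271. 274. 276.] t [-41. -38. -34.] | 1 n13 z [273. 274. 276.] t [34. 38. 42.]
-75  | -1 n10 z [274. 275. 277.] t [-41. -38. -35.] | 1 n12 z [273. 275. 277.] t [35. 38. 41.]
-70  | -1 n12 z [273. 275. 279.] t [-41. -38. -35.] | 1 n13 z [273. 276. 278.] t [35. 38. 42.]
-65  | -1 n14 z [274. 276. 279.] t [-41. -38. -35.] | 1 n10 z [274. 277. 278.] t [35. 38. 41.]
-60  | -1 n11 z [275. 278. 279.] t [-41. -39. -35.] | 1 n13 z [274. 278. 281.] t [35. 38. 42.]
-55  | -1 n13 z [275. 277. 280.] t [-41. -38. -34.] | 1 n13 z [275. 277. 279.] t [35. 38. 42.]
-50  | -1 n11 z [277. 278. 280.] t [-40. -37. -35.] | 1 n11 z [276. 277. 280.] t [35. 37. 41.]
-
[... 2786 characters left out ...]
268. 274. 276.] t [38. 43. 46.]
-15  | -1 n12 z [266. 271. 274.] t [-34. -32. -29.] | 1 n12 z [266. 270. 273.] t [41. 43. 46.]
-10  | -1 n9 z [266. 271. 273.] t [-37. -33. -31.] | 1 n12 z [266. 270. 272.] t [41. 44. 47.]
-5  | -1 n11 z [267. 270. 272.] t [-36. -33. -30.] | 1 n9 z [267. 269. 272.] t [40. 43. 46.]
0  | -1 n10 z [267. 269. 274.] t [-38. -34. -31.] | 1 n14 z [266. 271. 273.] t [38. 44. 45.]
5  | -1 n25 z [267. 279. 298.] t [-35. -32. -29.] | 1 n23 z [266. 280. 297.] t [40. 43. 47.]
10  | -1 n43 z [270. 289. 303.] t [-36. -32. -28.] | 1 n49 z [271. 289. 303.] t [41. 44. 48.]
15  | -1 n2 z [290. 294. 298.] t [-31. -31. -30.] | 1 n6 z [294. 298. 302.] t [40. 43. 44.]
20 
25 
30 
35
```

```bash
python3 -m crank '[[1,0,0,-1,-0.056],[1,0,0,-1,-0.056],[1,0,0,-1,-0.056],[1,0,0,-1,-0.056],[1,0,0,-1,-0.056]]' 60
python3 -m crank '[[1,-0.35,-0.5,-0.25,0],[1,-0.7,-1,-0.5,0],[1,-0.7,-1,-0.5,0],[1,-0.7,-1,-0.5,0]]'
python3 -m crank '[[1,-0.35,-0.5,0,0],[1,-0.7,-1,0,0],[1,-0.7,-1,0,0],[1,-0.7,-1,0,0]]'
python3 -m crank '[[1,-0.35,-0.5,0,0],[1,-0.7,-1,0,0],[1,-0.7,-1,0,0],[1,-0.7,-1,0,0]]'
python3 -m crank '[[1,-0.35,-0.5,0,0],[1,-0.7,-1,0,0],[1,-0.7,-1,0,0],[1,-0.7,-1,0,0]]'
```

```text
time: 1.6
position: [268.8, 563.8, 330.2]
orientation: [-0.149, -3.137, 0.003]
force: [-0.1, -0.8, 0.3]
opening: 85.4
finger_force: 0.0
time: 2.0
position: [333.3, 454.1, 383.0]
orientation: [0.161, 3.135, 0.001]
force: [0.1, 0.8, -0.3]
opening: 85.2
finger_force: 0.0
time: 2.4
position: [391.8, 348.6, 380.2]
orientation: [-0.158, -3.137, 0.004]
force: [-0.2, -0.3, -0.3]
opening: 85.6
finger_force: 0.0
time: 2.8
position: [451.4, 243.3, 380.1]
orientation: [-0.156, -3.137, 0.003]
force: [0.6, 1.5, 0.4]
opening: 85.3
finger_force: 0.0
time: 3.2
position: [511.4, 138.0, 379.9]
orientation: [-0.154, -3.136, 0.003]
force: [-0.1, 0.5, -0.0]
opening: 85.6
finger_force: 0.0
```

```bash
python3 -m crank '[[1,-0.11,-0.47,0,0],[1,-0.224,-0.947,0,0],[1,-0.224,-0.947,0,0],[1,-0.224,-0.947,0,0]]'
python3 -m crank '[[1,-0.11,-0.47,0,0],[1,-0.224,-0.947,0,0],[1,-0.224,-0.947,0,0],[1,-0.224,-0.947,0,0]]'
python3 -m crank '[[1,-0.11,-0.47,0,0],[1,-0.224,-0.947,0,0],[1,-0.224,-0.947,0,0],[1,-0.224,-0.947,0,0]]'
python3 -m crank '[[1,-0.11,-0.47,0.2,0],[1,-0.224,-0.947,0.5,0],[1,-0.224,-0.947,0.8,0],[1,-0.224,-0.947,1,0],[1,-0.224,-0.947,1,0]]'
python3 -m crank '[[1,-0.11,-0.47,0.2,0],[1,-0.224,-0.947,0.5,0],[1,-0.224,-0.947,0.5,0],[1,-0.224,-0.947,0.5,0],[1,-0.224,-0.947,0.5,0]]'
python3 - <<'E'
from h import *
F=[];
for i in range(20):
    im=manip.get_image("top" if i%2 else "scene"); F.append(manip.get_obs()["force"])
o=manip.get_obs(); print(o["time"],o["position"],o["qpos"].round(2),Rm(o["orientation"]).round(4).tolist()); F=np.array(F); print(F.mean(0),F.std(0))
E
```

```text
time: 3.6
position: [523.9, 45.1, 380.5]
orientation: [-0.146, -3.137, -0.001]
force: [-0.0, 1.4, -1.0]
opening: 85.6
finger_force: 0.0
time: 4.0
position: [537.8, -50.8, 380.5]
orientation: [-0.144, -3.137, -0.001]
force: [0.3, 1.0, 0.5]
opening: 85.1
finger_force: 0.0
time: 4.4
position: [551.9, -147.0, 380.4]
orientation: [-0.143, -3.137, -0.002]
force: [-0.2, 0.7, 0.3]
opening: 85.3
finger_force: 0.0
time: 4.9
position: [564.8, -241.0, 277.3]
orientation: [-0.138, -3.132, -0.006]
force: [-0.1, -0.4, 0.3]
opening: 85.3
finger_force: 0.0
time: 5.4
position: [580.1, -339.3, 232.7]
orientation: [0.14, 3.136, 0.001]
force: [0.0, 0.4, 0.5]
opening: 85.4
finger_force: 0.0
6.4 [ 578.13342004 -341.93361243  231.23366032] [ 0.14  0.53  0.56  1.24 -0.27  1.44  2.14] [[-0.9957, 0.0928, -0.0001], [0.0928, 0.9957, 0.0], [0.0001, 0.0, -1.0]]
[ 0.25477879 -0.03266973  0.14912808] [0.34273518 0.53577109 0.5211203 ]
```

```bash
python3 -m crank '[[1,0,-0.025,0.2,0],[1,0,-0.025,0.4,0],[1,0,-0.025,0.6,0],[1,0,-0.025,0.8,0],[1,0,-0.025,0.95,0],[1,0,-0.025,1,0],[1,0,-0.025,1,0],[1,0,-0.025,1,0]]'
python3 -m crank '[[0.3,0,0,0,0],[0,0,0,0,0],[-0.3,0,0,0,0],[-0.5,0,0,0,0],[-0.7,0,0,0,0],[-1,0,0,0,0],[-1,0,0,0,0],[-1,0,0,0,0],[-1,0,0,0,0],[-1,0,0,0,0]]' 70
python3 - <<'E'
from h import *
for c in("scene",):
    im=manip.get_image(c); cv2.imwrite("pics/grasp.png",cv2.resize(im["image"][200:380,60:300,::-1],None,fx=3,fy=3))
o=manip.get_obs(); print(o["position"],o["opening"],o["finger_force"],o["force"])
E
```

```text
time: 7.2
position: [578.3, -344.8, 132.3]
orientation: [0.146, 3.137, -0.001]
force: [-0.2, -0.1, 0.7]
opening: 85.4
finger_force: 0.0
time: 8.2
position: [577.9, -344.7, 131.5]
orientation: [0.146, 3.138, -0.001]
force: [0.2, -1.7, 1.3]
opening: 7.6
finger_force: 68.2
[ 577.94821829 -344.6805304   131.48603846] 7.405737087980946 68.23291182518005 [-0.78275991 -1.88745376  3.0332998 ]
```

View pics/grasp.png

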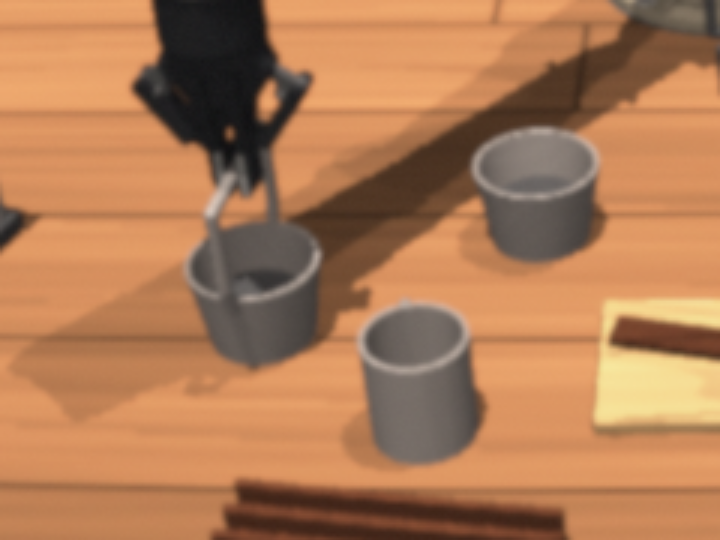

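The crop shows the fingers closed on the middle of the top bar, near (235, 180), with the pail standing straight. Next I'll lift it.

```bash
python3 -m crank '[[-1,0,0,-0.04,0],[-1,0,0,-0.1,0],[-1,0,0,-0.2,0],[-1,0,0,-0.32,0],[-1,0,0,-0.44,0],[-1,0,0,-0.56,0],[-1,0,0,-0.68,0],[-1,0,0,-0.8,0],[-1,0,0,-0.9,0],[-1,0,0,-0.97,0],[-1,0,0,-1,0],[-1,0,0,-1,0]]'
python3 - <<'E'
from h import *
F=[]
for i in range(24):
    im=manip.get_image("top" if i%2 else "scene"); o=manip.get_obs(); F.append(o["force"])
F=np.array(F); print(o["time"],o["position"],o["opening"],F.mean(0),F.std(0), F[:12].mean(0),o["ft_torque"])
P=cloud(im); q=P[manip.cut_out("bail","top")[0]["mask"]]; q=q[q[:,2]>235]; print(len(q),np.median(q,0))
E
```

```text
time: 9.45
position: [578.0, -344.5, 231.5]
orientation: [0.146, 3.138, -0.0]
force: [1.2, 0.1, -4.0]
opening: 8.2
finger_force: 68.2
10.65 [ 577.93379885 -344.37701679  231.2797175 ] 7.7898899636161865 [-0.12594391  0.13566942 -3.98533944] [0.43100952 0.4197528  0.41144506] [-0.0306083   0.01357891 -4.14038724] [-0.03619375 -0.02088809 -0.01658352]
266 [ 563.70024065 -340.78326265  253.56823613]
```

```bash
python3 -m crank '[[-1,0,0,-0.04,-0.003],[-1,0,0,-0.12,-0.008],[-1,0,0,-0.2,-0.013],[-1,0,0,-0.3,-0.018],[-1,0,0,-0.4,-0.023],[-1,0,0,-0.5,-0.028],[-1,0,0,-0.6,-0.031],[-1,0,0,-0.68,-0.033],[-1,0,0,-0.74,-0.0334],[-1,0,0,-0.757,-0.0334],[-1,0,0,-0.757,-0.0334]]'
python3 -m crank '[[-1,-0.01,0.03,0,0],[-1,-0.03,0.1,0,0],[-1,-0.06,0.22,0,0],[-1,-0.1,0.36,0,0],[-1,-0.15,0.52,0,0],[-1,-0.2,0.7,0,0],[-1,-0.25,0.88,0,0],[-1,-0.28,1,0,0]]'
python3 -m crank '[[-1,-0.05,0.18,0,0],[-1,-0.1,0.36,0,0],[-1,-0.15,0.52,0,0],[-1,-0.2,0.7,0,0],[-1,-0.25,0.86,0,0],[-1,-0.29,0.96,0,0],[-1,-0.3,1,0,0]]'
python3 -m crank '[[-1,-0.05,0.06,0,0],[-1,-0.15,0.16,0,0],[-1,-0.25,0.28,0,0],[-1,-0.3,0.38,0,0],[-1,-0.35,0.46,0,0],[-1,-0.374,0.5,0,0],[-1,-0.374,0.5,0,0],[-1,-0.374,0.5,0,0]]'
python3 - <<'E'
from h import *
for c in("top","scene"):
    im=manip.get_image(c); cv2.imwrite(f"pics/app_{c}.png",im["image"][...,::-1])
    P=cloud(im); np.save(c+"1.npy",P)
    for n in ("bail","lever"):
        for r in manip.cut_out(n,c)[:1]:
            q=P[r["mask"]]; q=q[~np.isnan(q[:,0])]; print(c,n,r["conf"],np.percentile(q,[2,50,98],axis=0).round(0).tolist())
o=manip.get_obs(); M=Rm(o["orientation"]); print(o["time"],o["position"],M.round(4).tolist(),o["qpos"].round(2))
d=np.array([632,14,307])-o["position"]; print("to go tool",(M.T@d).round(1))
# bar line in scene/top clouds
for c in("top","scene"):
    q=np.load(c+"1.npy").reshape(-1,3); p=o["position"]
    q=q[(abs(q[:,2]-(p[2]+19))<9)&(abs(q[:,0]-p[0])<75)&(abs(q[:,1]-p[1])<25)]
    print(c,len(q),q[:,0].min(),q[:,0].max(),np.polyfit(q[:,0],q[:,1],1))
E
```

```text
time: 11.8
position: [577.9, -344.5, 307.0]
orientation: [0.183, -3.136, 0.0]
force: [0.3, 0.3, -2.6]
opening: 7.8
finger_force: 68.2
time: 12.6
position: [595.0, -238.3, 307.1]
orientation: [-0.189, 3.135, 0.002]
force: [1.1, 0.7, -3.5]
opening: 8.1
finger_force: 68.2
time: 13.3
position: [612.8, -137.1, 306.8]
orientation: [0.187, -3.136, -0.001]
force: [1.0, -1.0, -3.2]
opening: 7.7
finger_force: 68.2
time: 14.1
position: [643.3, -85.6, 307.0]
orientation: [0.183, -3.136, 0.001]
force: [-0.3, -1.1, -3.7]
opening: 7.8
finger_force: 68.2
top bail 0.97 [[600.0, -81.0, 9.0], [630.0, -60.0, 210.0], [655.0, -36.0, 379.0]]
top lever 0.58 [[583.0, 3.0, 150.0], [606.0, 164.0, 270.0], [669.0, 339.0, 283.0]]
scene bail 0.92 [[594.0, -130.0, 180.0], [673.0, -82.0, 228.0], [706.0, -42.0, 332.0]]
scene lever 0.88 [[534.0, -4.0, 203.0], [618.0, 152.0, 270.0], [675.0, 341.0, 292.0]]
14.4 [643.38404141 -85.42029564 307.12890792] [[-0.9932, -0.1161, 0.0001], [-0.1161, 0.9932, -0.0001], [-0.0001, -0.0001, -1.0]] [-0.21  0.44  0.46  1.17 -0.19  1.57  1.89]
to go tool [-2.000e-01  1.001e+02  1.000e-01]Traceback (most recent call last):
  File "<stdin>", line 14, in <module>
    return umr_minimum(a, axis, None, out, keepdims, initial, where)
ValueError: zero-size array to reduction operation minimum which has no identity
```

Run:
```python
from h import *
import cv2
a=cv2.imread("pics/app_scene.png")[150:330,210:450]; b=cv2.imread("pics/app_top.png")[140:320,230:470]
cv2.imwrite("pics/app.png",cv2.resize(np.hstack([a,b]),None,fx=1.66,fy=1.66))
P=np.load("scene1.npy").reshape(-1,3); 
q=P[(abs(P[:,0]-645)<80)&(abs(P[:,1]+85)<40)&(P[:,2]>310)&(P[:,2]<338)]; print(len(q))
d=np.array([.1165,-.9932]);n=np.array([.9932,.1165])
t=(q[:,:2]-[643.4,-85.4])@n; s=(q[:,:2]-[643.4,-85.4])@d
k=abs(s)<15; print(np.percentile(t[k],[0,2,50,98,100]).round(1)); k&=abs(t)>18
m=np.polyfit(t[k],s[k],1); print(k.sum(),m, np.median(q[k,2]))
```

```text
367
[-63.  -52.   11.6  65.2  67.3]
168 [ 0.00779399 -0.42254223] 330.6726984243174
```

View pics/app.png

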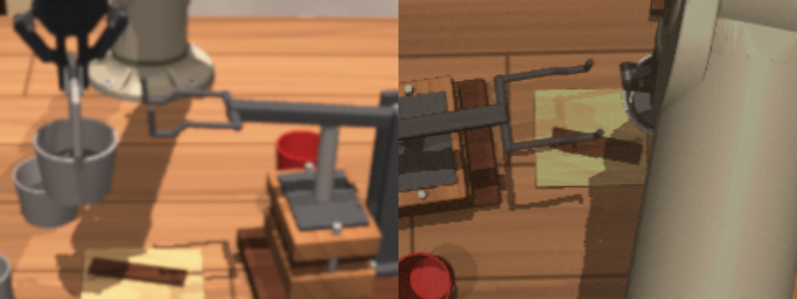

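The crops show the pail hanging straight, with its bar at (75, 85) on the left, above and in front of the prong tips at (145, 85–115). The bar lines up with the lever. Next I'll move it in over the seat.

```bash
python3 -m crank '[[-1,0,0.02,0,0],[-1,0,0.08,0,0],[-1,0.01,0.17,0,0],[-1,0.01,0.27,0,0],[-1,0.01,0.37,0,0],[-1,0.02,0.48,0,0],[-1,0.02,0.6,0,0],[-1,0.02,0.72,0,0],[-1,0.02,0.84,0,0],[-1,0.02,0.94,0,0],[-1,0.02,0.99,0,0],[-1,0.02,1,0,0]]'
python3 - <<'E'
from h import *
im=manip.get_image("scene"); cv2.imwrite("pics/over.png",cv2.resize(im["image"][150:330,230:450,::-1],None,fx=3,fy=3))
P=cloud(im); np.save("scene2.npy",P); P=P.reshape(-1,3)
o=manip.get_obs(); print(o["time"],o["position"],o["force"])
d=np.array([.1165,-.9932]);n=np.array([.9932,.1165]); c=o["position"][:2]
t=(P[:,:2]-c)@n; s=(P[:,:2]-c)@d
k=(t>25)&(t<60)&(abs(s)<60)&(P[:,2]>255)&(P[:,2]<345)
for lo in range(-30,24,4):
    j=k&(s>=lo)&(s<lo+4); print(lo,j.sum(),np.sort(P[j,2]).round(0)[::max(1,j.sum()//12)].tolist())
E
```

```text
time: 15.6
position: [629.8, 15.1, 306.9]
orientation: [0.186, -3.136, -0.0]
force: [0.1, -0.5, -4.1]
opening: 7.6
finger_force: 68.2
15.65 [629.83705108  14.46289529 306.94564337] [-0.66729018  0.03036118 -3.98693669]
-30 8 [275.0, 278.0, 280.0, 281.0, 281.0, 282.0, 283.0, 284.0]
-26 9 [276.0, 277.0, 278.0, 281.0, 281.0, 282.0, 282.0, 283.0, 284.0]
-22 10 [273.0, 277.0, 278.0, 279.0, 279.0, 280.0, 280.0, 281.0, 281.0, 283.0]
-18 11 [270.0, 272.0, 274.0, 275.0, 275.0, 276.0, 276.0, 278.0, 278.0, 279.0, 280.0]
-14 11 [267.0, 269.0, 269.0, 270.0, 272.0, 272.0, 274.0, 275.0, 275.0, 276.0, 277.0]
-10 3 [269.0, 274.0, 274.0]
-6 25 [258.0, 290.0, 312.0, 328.0, 330.0, 330.0, 331.0, 331.0, 331.0, 332.0, 332.0, 333.0, 333.0]
-2 32 [268.0, 272.0, 280.0, 303.0, 306.0, 323.0, 331.0, 331.0, 331.0, 331.0, 332.0, 332.0, 332.0, 332.0, 332.0, 333.0]
2 29 [255.0, 259.0, 264.0, 267.0, 269.0, 270.0, 271.0, 272.0, 274.0, 326.0, 329.0, 330.0, 331.0, 331.0, 332.0]
6 10 [267.0, 267.0, 269.0, 269.0, 271.0, 271.0, 272.0, 272.0, 273.0, 274.0]
10 20 [265.0, 267.0, 269.0, 271.0, 271.0, 272.0, 273.0, 273.0, 275.0, 276.0, 278.0, 279.0, 281.0, 283.0, 285.0, 289.0, 291.0, 292.0, 294.0, 297.0]
14 38 [265.0, 270.0, 273.0, 277.0, 279.0, 283.0, 286.0, 289.0, 292.0, 296.0, 297.0, 302.0, 305.0]
18 21 [276.0, 278.0, 281.0, 281.0, 284.0, 285.0, 288.0, 293.0, 294.0, 294.0, 296.0, 297.0, 297.0, 298.0, 299.0, 301.0, 302.0, 303.0, 304.0, 304.0, 305.0]
22 0 []
```

View pics/over.png

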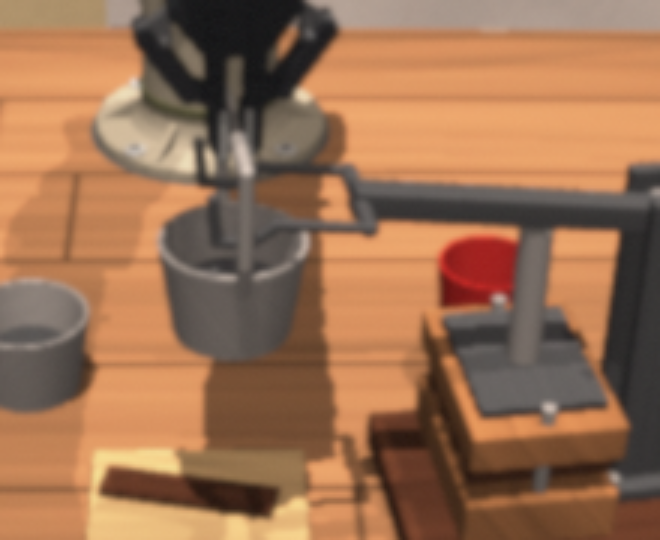

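The crop shows the bar end at (240, 145) directly above the seat dip. The prongs pass between the bar and the rim, and the upturned ends at (205, 150) are in front. I'll lower it towards contact.

```bash
python3 -m crank '[[-1,0,0,0.03,0],[-1,0,0,0.07,0],[-1,0,0,0.12,0],[-1,0,0,0.17,0],[-1,0,0,0.22,0],[-1,0,0,0.27,0],[-1,0,0,0.32,0],[-1,0,0,0.36,0],[-1,0,0,0.4,0],[-1,0,0,0.42,0],[-1,0,0,0.43,0],[-1,0,0,0.44,0]]'
python3 -m crank '[[-1,0,0,0.01,0],[-1,0,0,0.02,0],[-1,0,0,0.03,0],[-1,0,0,0.04,0],[-1,0,0,0.05,0],[-1,0,0,0.06,0],[-1,0,0,0.07,0],[-1,0,0,0.08,0],[-1,0,0,0.09,0],[-1,0,0,0.1,0],[-1,0,0,0.11,0],[-1,0,0,0.12,0]]'
python3 - <<'E'
from h import *
F=[]
for i in range(8):
    manip.get_image("scene"); o=manip.get_obs(); F.append(o["force"])
print(o["time"],o["position"],np.mean(F,0))
E
python3 -m crank '[[-1,0,0,0.01,0],[-1,0,0,0.02,0],[-1,0,0,0.03,0],[-1,0,0,0.04,0],[-1,0,0,0.05,0],[-1,0,0,0.06,0],[-1,0,0,0.07,0],[-1,0,0,0.08,0],[-1,0,0,0.08,0]]'
python3 - <<'E'
from h import *
F=[]
for i in range(8):
    im=manip.get_image("scene"); o=manip.get_obs(); F.append(o["force"])
print(o["time"],o["position"],np.mean(F,0))
cv2.imwrite("pics/low.png",cv2.resize(im["image"][150:330,230:450,::-1],None,fx=3,fy=3))
E
```

```text
time: 16.85
position: [629.9, 14.1, 263.1]
orientation: [-0.184, 3.136, -0.0]
force: [-0.4, -0.2, -3.0]
opening: 7.2
finger_force: 68.2
time: 18.05
position: [629.9, 14.1, 251.0]
orientation: [-0.184, 3.136, -0.0]
force: [0.2, 0.3, -3.4]
opening: 7.6
finger_force: 68.3
18.45 [629.85232226  14.10131623 250.99809945] [ 0.05712136  0.16496442 -2.50343997]
time: 19.35
position: [629.8, 14.0, 242.8]
orientation: [0.183, -3.136, 0.0]
force: [0.4, -0.4, -1.6]
opening: 7.9
finger_force: 68.4
19.75 [629.84936574  14.07993807 243.01327876] [-0.30690857 -0.09567103 -2.04974372]
```

View pics/low.png

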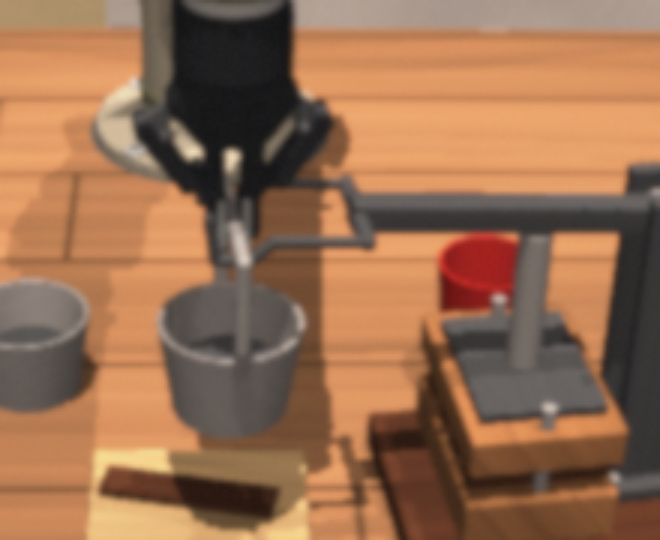

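The crop shows the bar at (240, 250) seated in the hook, with the lever starting to come down. Force is moving across to the lever, so I'll keep easing down.

```bash
cat > f.py <<'E'
from h import *
import sys
F=[];n=int(sys.argv[1])
for i in range(n):
    im=manip.get_image("scene"); o=manip.get_obs(); F.append(o["force"])
print(round(o["time"],2),o["position"].round(2),np.mean(F,0).round(3),"se",(np.std(F,0)/np.sqrt(n)).round(2))
E
python3 -m crank '[[-1,0,0,0.012,0],[-1,0,0,0.024,0],[-1,0,0,0.036,0],[-1,0,0,0.048,0],[-1,0,0,0.06,0],[-1,0,0,0.072,0],[-1,0,0,0.084,0],[-1,0,0,0.096,0],[-1,0,0,0.108,0],[-1,0,0,0.12,0],[-1,0,0,0.12,0]]'
python3 f.py 10
python3 -m crank '[[-1,0,0,0.012,0],[-1,0,0,0.024,0],[-1,0,0,0.036,0],[-1,0,0,0.048,0],[-1,0,0,0.06,0],[-1,0,0,0.072,0],[-1,0,0,0.08,0],[-1,0,0,0.08,0]]'
python3 f.py 14
```

```text
time: 20.85
position: [629.8, 14.1, 230.8]
orientation: [0.184, -3.136, 0.0]
force: [0.5, -2.0, 0.9]
opening: 7.6
finger_force: 68.4
21.35 [629.84  14.09 231.02] [ 0.025 -2.013 -0.947] se [0.24 0.17 0.1 ]
time: 22.15
position: [629.8, 14.2, 222.9]
orientation: [0.184, -3.136, -0.0]
force: [0.7, -1.8, 0.1]
opening: 7.2
finger_force: 68.4
22.85 [629.86  14.16 222.99] [-0.318 -1.147 -0.493] se [0.12 0.1  0.13]
```

```bash
python3 -m crank '[[-1,0,-0.005,0.008,0],[-1,0,-0.01,0.016,0],[-1,0,-0.015,0.024,0],[-1,0,-0.02,0.032,0],[-1,0,-0.025,0.04,0],[-1,0,-0.03,0.04,0],[-1,0,-0.03,0.04,0]]'
python3 f.py 16
```

```text
time: 23.55
position: [630.3, 11.1, 219.0]
orientation: [-0.184, 3.136, -0.0]
force: [0.8, 1.3, 1.1]
opening: 7.6
finger_force: 68.5
24.35 [630.24  11.09 218.99] [ 0.124  1.776 -0.039] se [0.16 0.12 0.11]
```

```bash
python3 -m crank '[[-1,0,0.003,0.003,0],[-1,0,0.006,0.006,0],[-1,0,0.01,0.01,0],[-1,0,0.01,0.01,0],[-1,0,0.01,0.01,0]]'
python3 f.py 20
```

```text
time: 24.85
position: [630.1, 11.4, 218.0]
orientation: [-0.182, 3.136, -0.001]
force: [0.7, -2.2, 0.2]
opening: 7.6
finger_force: 68.6
25.85 [630.01  12.1  217.95] [ 0.327 -2.742  0.111] se [0.12 0.13 0.1 ]
```

```bash
python3 -m crank '[[-1,0,-0.003,0,0],[-1,0,-0.006,0,0],[-1,0,-0.006,0,0],[-1,0,-0.006,0,0]]'
python3 f.py 20
```

```text
time: 26.25
position: [630.1, 12.0, 217.9]
orientation: [0.184, -3.136, -0.001]
force: [-0.9, -0.2, 0.6]
opening: 7.6
finger_force: 68.6
27.25 [630.13  11.81 217.97] [-1.417  1.097 -0.063] se [0.12 0.18 0.14]
```

```bash
python3 -m crank '[[-1,0,0,0,0],[-1,0,0,0,0],[-1,0,0,0,0]]' 20
python3 -m crank '[[-0.82,0,0,0,0],[-0.8,0,0,0,0],[-0.78,0,0,0,0],[-0.76,0,0,0,0],[-0.74,0,0,0,0],[-0.72,0,0,0,0],[-0.7,0,0,0,0],[-0.68,0,0,0,0],[-0.66,0,0,0,0]]'
python3 - <<'E'
from h import *
F=[]
for i in range(14):
    im=manip.get_image("scene"); o=manip.get_obs(); F.append(o["force"])
print(o["time"],o["position"],o["opening"],o["finger_force"],np.mean(F,0))
cv2.imwrite("pics/rel.png",cv2.resize(im["image"][150:330,230:450,::-1],None,fx=3,fy=3))
P=cloud(im).reshape(-1,3)
d=np.array([.1165,-.9932]);n=np.array([.9932,.1165]); c=o["position"][:2]
t=(P[:,:2]-c)@n; s=(P[:,:2]-c)@d
k=(t>25)&(t<60)&(abs(s)<60)&(P[:,2]>175)&(P[:,2]<285)
for lo in range(-30,26,4):
    j=k&(s>=lo)&(s<lo+4); print(lo,j.sum(),np.sort(P[j,2]).round(0)[::max(1,j.sum()//12)].tolist())
E
```

```text
time: 27.55
position: [630.2, 11.7, 218.0]
orientation: [-0.184, 3.136, 0.0]
force: [-1.7, 2.3, -0.8]
opening: 7.7
finger_force: 68.6
time: 28.45
position: [630.2, 11.4, 218.0]
orientation: [0.183, -3.136, 0.0]
force: [0.4, -0.7, -0.2]
opening: 14.5
finger_force: 0.0
29.15 [630.13673812  11.5235992  217.95389047] 14.497785419754297 0.0 [ 0.10135101  0.03005418 -0.04680986]
-30 8 [245.0, 245.0, 247.0, 248.0, 248.0, 248.0, 249.0, 249.0]
-26 10 [241.0, 244.0, 244.0, 245.0, 246.0, 247.0, 247.0, 248.0, 248.0, 250.0]
-22 12 [237.0, 238.0, 239.0, 240.0, 241.0, 242.0, 242.0, 245.0, 245.0, 246.0, 246.0, 246.0]
-18 11 [234.0, 234.0, 235.0, 237.0, 237.0, 240.0, 240.0, 241.0, 241.0, 242.0, 242.0]
-14 11 [231.0, 231.0, 233.0, 233.0, 234.0, 235.0, 235.0, 237.0, 237.0, 237.0, 240.0]
-10 7 [201.0, 229.0, 232.0, 234.0, 234.0, 235.0, 236.0]
-6 19 [180.0, 212.0, 229.0, 240.0, 241.0, 241.0, 241.0, 243.0, 243.0, 243.0, 243.0, 244.0, 244.0, 244.0, 244.0, 245.0, 245.0, 246.0, 246.0]
-2 26 [209.0, 236.0, 243.0, 243.0, 243.0, 244.0, 244.0, 244.0, 244.0, 245.0, 245.0, 245.0, 245.0]
2 22 [176.0, 179.0, 224.0, 230.0, 230.0, 231.0, 232.0, 233.0, 236.0, 240.0, 241.0, 241.0, 241.0, 242.0, 242.0, 243.0, 243.0, 243.0, 243.0, 243.0, 244.0, 244.0]
6 13 [230.0, 230.0, 230.0, 232.0, 233.0, 233.0, 233.0, 235.0, 235.0, 236.0, 236.0, 236.0, 240.0]
10 24 [230.0, 230.0, 232.0, 236.0, 238.0, 239.0, 243.0, 245.0, 246.0, 249.0, 252.0, 257.0]
14 29 [232.0, 236.0, 238.0, 241.0, 243.0, 244.0, 246.0, 250.0, 253.0, 255.0, 257.0, 258.0, 261.0, 263.0, 264.0]
18 12 [250.0, 252.0, 256.0, 257.0, 258.0, 259.0, 261.0, 261.0, 262.0, 263.0, 265.0, 266.0]
22 0 []
```

View pics/rel.png

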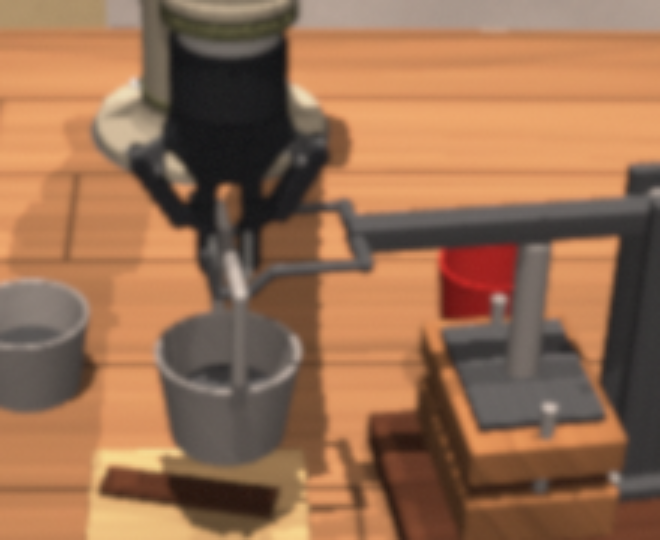

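The crop shows the pail hanging straight by its bar, at (235, 270), on both prongs. The fingers are open around the bar and all forces are near zero. I'll open wider, withdraw straight up and check.

```bash
python3 -m crank '[[-0.55,0,0,0,0],[-0.4,0,0,0,0],[-0.25,0,0,0,0],[-0.1,0,0,0,0],[-0.1,0,0,0,0],[-0.1,0,0,-0.02,0],[-0.1,0,0,-0.06,0],[-0.1,0,0,-0.14,0],[-0.1,0,0,-0.25,0],[-0.1,0,0,-0.4,0],[-0.1,0,0,-0.6,0],[-0.1,0,0,-0.8,0]]'
python3 -m crank '[[-0.1,0,0,-0.3,0],[-0.1,0,0,-0.6,0],[-0.1,0,0,-1,0],[-0.1,0,0,-1,0]]'
python3 -m crank '[[-0.1,0,0,-0.3,0],[-0.1,0,0,-0.6,0],[-0.1,0,0,-0.6,0],[-0.1,0,0,-0.6,0]]'
python3 - <<'E'
from h import *
d=np.array([.1165,-.9932]);n=np.array([.9932,.1165])
for i in range(3):
    im=manip.get_image("scene"); o=manip.get_obs()
    P=cloud(im).reshape(-1,3); t=(P[:,:2]-[630,11.5])@n; s=(P[:,:2]-[630,11.5])@d
    k=(abs(t)<54)&(abs(s)<9)&(P[:,2]>238)&(P[:,2]<252); m=np.polyfit(t[k],P[k,2],1)
    r=P[(abs(s)<65)&(abs(t)<65)&(P[:,2]>150)&(P[:,2]<172)]
    print(o["time"],o["position"].round(1),"bar",k.sum(),np.median(s[k]).round(2),np.median(P[k,2]).round(2),m.round(3),"rim ctr z",len(r),np.median(r,0).round(1))
    manip.get_image("top")
cv2.imwrite("pics/end.png",im["image"][...,::-1])
E
```

```text
time: 30.35
position: [630.2, 11.5, 299.8]
orientation: [-0.183, 3.136, -0.0]
force: [0.2, -0.2, -0.1]
opening: 38.6
finger_force: 0.0
time: 30.75
position: [631.2, 11.1, 405.3]
orientation: [-0.183, 3.126, -0.001]
force: [0.8, -0.2, 1.1]
opening: 38.6
finger_force: 0.0
time: 31.15
position: [630.4, 11.3, 459.0]
orientation: [-0.183, 3.134, -0.001]
force: [-0.1, 0.7, -0.7]
opening: 38.2
finger_force: 0.0
31.2 [630.2  11.4 457.9] bar 144 -0.27 243.62 [-2.00000e-03  2.43424e+02] rim ctr z 482 [629.9  10.6 157.2]
31.3 [630.   11.6 457. ] bar 145 0.05 243.62 [-8.00000e-03  2.43537e+02] rim ctr z 482 [629.7   9.4 156.9]
31.4 [630.   11.7 457.1] bar 144 -0.23 243.88 [-3.00000e-03  2.43614e+02] rim ctr z 486 [627.9   9.5 157. ]
```

View pics/end.png

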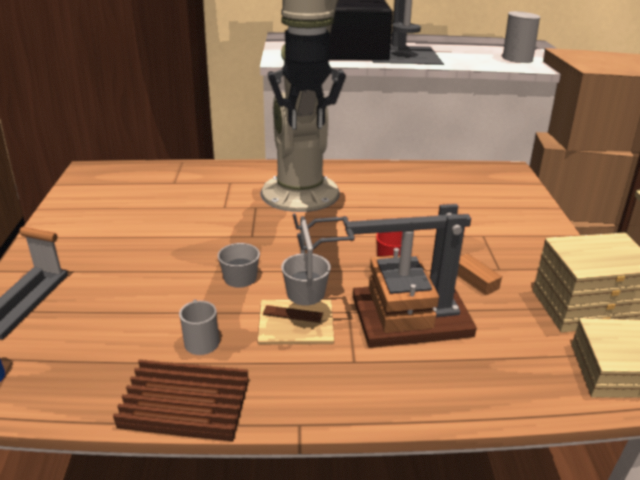

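The picture shows the pail at (306, 278) hanging straight and still from both prongs, with its bar level to within 0.5°. The robot is clear above it, and the bystanders are where they were: pot at (239, 265), mug at (200, 327) and gauge at (292, 314). I'll let it settle for a second, then hand in.

```bash
python3 -m crank '[[-0.1,0,0,0,0],[-0.1,0,0,0,0],[-0.1,0,0,0,0],[-0.1,0,0,0,0],[-0.1,0,0,0,0],[-0.1,0,0,0,0],[-0.1,0,0,0,0],[-0.1,0,0,0,0],[-0.1,0,0,0,0],[-0.1,0,0,0,0]]' && python3 -c "from cell import manip; print(manip.sign_off())"
```

```text
time: 32.45
position: [630.2, 11.5, 458.0]
orientation: [0.184, -3.136, 0.0]
force: [-0.7, -0.3, -0.2]
opening: 38.2
finger_force: 0.0
the job is handed in; nothing more can be done
None
```

The pail hangs straight and still from both prongs with the lever carrying its full weight (about 0.4 kg); I handed the job in at 32.5 s with the arm clear and nothing else on the bench visibly moved; I didn't measure hook speed, but lowered at about 1 cm/s and let go at near-zero force.

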